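# Square a stone slab against the stops and set it on the balance

## Task

On the metal plate with the two dark stop bars lies an oblong stone slab. Without lifting it, slide it flat along the plate into the corner of the two bars until it sits flush against both, its long side along the longer bar; then grip it there, lift it straight up, and set it down without dropping it flat on the middle of the balance's pan, long side parallel to the pan's long side. Leave the round stone disc on the plate where it is.

Things in the scene. Friction and masses are not known exactly. Their poses are not given: they have to be found in the camera images.
- slab: Oblong pale stone slab, 45 (its x) by 70 (its y) by 16 mm high (z), about 110 g, loose, flat on the stop plate. Origin: centre of its underside. At the start it is 60 to 125 mm short of its seat along the corner's x, 65 to 95 mm short along its y, and turned up to 20 degrees. (A square 40 mm tile of the same stone, off the plate, is not it.)
- corner (a point): Inner corner of the two stops, on the top face of a fixed aluminium plate (240 x 220, 10 mm thick); z up. Long far stop: face x = 0, runs 160 mm to -y. Short side stop: face y = 0, runs 90 mm to -x. Rigid dark bars 12 mm wide, 6 mm high: fingers fit over them beside the slab's top 10 mm. Seated slab: centre at x -22.5, y -35 mm, y axes parallel. The plate ends 35 mm past each stop face.
- pan (a point): Centre of the top of the balance's flat, rimless, rigid steel pan, 120 (x) by 160 mm (y), 78 mm above the table. The balance is a fixed white box, 260 (x) by 190 (y) by 64 mm, with its display on the -x side of the pan. x points from the display to the pan, y along the pan's long side, z up.
- disc: Round pale stone disc, 42 mm across, 16 mm high, loose, on the same plate near its -x, +y corner. Origin: centre of its underside. To be left alone.

How it is judged (in metres and radians):
On the way:
1. the slab lies flat on the plate in the corner, within 10 mm of both stops, its long side within 10 degrees of the longer stop (x of slab in the frame of corner between -0.0325 and -0.018 m and y of slab in the frame of corner between -0.045 and -0.03 m and z of slab in the frame of corner below 0.004 m and angle between the y axis of slab and the y axis of corner, either way round below 0.175 rad), for 0.2 s.
At the end, for the whole second after the job is handed in: The slab lies flat and at rest on the pan, its centre within 18 mm of the pan's centre and its long side within 10 degrees of the pan's long side; the disc is within 25 mm of where it started (horizontal distance between slab and pan below 0.018 m and z of slab in the frame of pan between -0.004 and 0.004 m and angle between slab's own z axis and vertical below 0.1 rad and angle between the y axis of slab and the y axis of pan, either way round below 0.175 rad and linear speed of slab below 0.02 m/s and distance of disc from where it was at the start of the episode below 0.025 m); the robot touches nothing.
It fails at once if the slab is lifted or carried low over the plate (8 to 25 mm up) more than 30 mm away from its seat in the corner (z of slab in the frame of corner between 0.008 and 0.025 m and (x of slab in the frame of corner below -0.0525 m or x of slab in the frame of corner above 0.0075 m or y of slab in the frame of corner below -0.065 m or y of slab in the frame of corner above -0.005 m)).
It fails at once if the slab is dropped onto the pan (falling through the last 25 mm faster than 0.4 m/s) (z of slab in the frame of pan between -0.004 and 0.025 m and horizontal distance between slab and pan below 0.1 m and linear speed of slab above 0.4 m/s).
It fails at once if the round disc is moved more than 25 mm (distance of disc from where it was at the start of the episode above 0.025 m).
It also fails if it takes over 58 s, if anything falls off the work surface, if the arm or the gripper's body presses on something with over 40 N, if the wrist force passes 120 N, or if a joint passes its speed limit or range.

## Robot

A 6-joint arm with a two-finger parallel gripper is mounted at the origin on the work surface. World frame = base frame: x ahead of the robot, y to its left, z up, the work surface at z = 0. Lengths are in mm, angles in degrees, forces in N, time in s.
With the tool pointing down it reaches from about 350 to 875 mm from the base axis. Payload 4.2 kg.
Tool frame: the origin (TCP) lies at the very end of the fingers, on their centre line; the grasp point (between the pads) lies 19 mm behind it; z points along the fingers, y is the direction in which the jaws open and shut (so a half turn about z gives the same grasp; the last joint's range is limited). The gripper opens to 85 mm and grips with 20 to 120 N. Pads are 22 mm wide; open, the fingers measure 114 mm over their backs; the gripper's body (76 mm by 85 mm) begins 54 mm behind the grasp point. The pads swing forward as they close: fully open they stand 13 mm farther back than shut.
Start: joints at [89.473, 22.042, 0.453, 0, -68.411, -14.817], TCP at [165.35, 602.709, 231.312] pointing down, gripper open.
Joint ranges: [-179.83, 179.83], [-69.29, 118.12], [-61.27, 80.66], [-181.25, 117.63], [-171.15, -9.14], [-177.46, 177.46]. Speed limits (degrees/s): [159.86, 159.86, 180, 180, 180, 180].

## Interface

Orientations are given as [roll, pitch, yaw] about the fixed x, y, z axes, in that order (R = Rz(yaw) Ry(pitch) Rx(roll)).
In Python, from bench import arm gives the robot as it stands.
- The arm moves only by the tool carry_out, never from a script. Its argument "motion" is one flat list of numbers, 7 for each row, row after row: the shift along the tool's x, y, z in mm, then the turn, a rotation vector about the tool's x, y, z in rad, then the finger opening in mm, from 0 to 85.4. In form: [x, y, z, rx, ry, rz, fingers, x, y, z, rx, ry, rz, fingers, ...]. A call has 1 to 8 rows; each row shifts and turns the commanded pose from where the row before left it, along the tool's axes as they then stand; what a row does not reach is not made up. A row lasts 1/8 s, in which the tool goes at most 62.5 mm and 10.7 degrees, less where a joint would pass 70% of its speed; a pose out of reach is approached as far as the arm can. A call with a gripper value outside its range is refused whole. The fingers move at their own pace and stop on an object; "grip_force" is the grip in N (left out, the last holds). Time passes only in rows, so rows that do not move let the fingers close. It gives the time, the measured TCP pose, the force and the opening at its end, in the units of the state.
- arm.get_state(): the state, without advancing time (a new reading comes with each control period).
- arm.camera(name): name is "scene" or "top" or "wrist"; returns (picture, depth): 420x560x3 uint8, red, green, blue; 420x560 float32, mm along the optical axis (not along the pixel's ray), 0 where there is no reading.
- arm.camera_model(name): a dict with "mtx" (3x3 intrinsics, pixels), "dist" ([k1, k2, p1, p2, k3] as OpenCV has them; the pictures are not rectified), "rvec" (rotation vector, rad) and "tvec" (3), from world to camera coordinates, as OpenCV has them. Camera axes: x right, y down, z forward; pixel columns grow to the right and rows downward; lengths in mm; the calibration is good to about 2 mm. A picture is of the moment at which its call begins: read the wrist's pose just before it. camera_model takes no time and is no camera call; for the wrist camera it gives the pose at the moment of the call.
- arm.hand_in(): hands the job in, once; it reports no verdict.
The state is a dict: "time_s": time; "joint_pos": joint angles; "joint_vel": joint speeds; "effort": joint torques, N m; "tool_pos": TCP position; "tcp_rot": TCP orientation; "contact_force": force on the tool from outside, world axes, zero at the start; "moment": the same for the moment, N m; "width": finger opening in mm.
Only numpy, scipy, OpenCV 4.12 (cv2) and the standard library are available. Lean on these libraries where they do the work, as an engineer would, in place of code of your own. Each camera call takes 0.05 s, during which the arm holds its last target.

## Working session

There is one attempt and no reset: what is moved stays moved. The work goes in short steps, Python scripts to look and compute and a tool call to move; the robot and the scene stay as the last step left them, time stands still between calls to the robot, and variables do not carry over. Pictures are saved under pics/ and viewed, and the job is handed in when it is done.

Besides the shell and the picture viewer there is one more tool, called as a command line: name --argument value ..., lists and objects as JSON in quotes. carry_out: Moves the arm, as the interface text tells. Its arguments: {"type":"object","properties":{"motion":{"type":"array"},"grip_force":{"type":"number"}},"required":["motion"]}

```bash
mkdir -p pics; ls
python3 - <<'E'
from bench import arm
import cv2
s=arm.get_state(); print(s)
for n in ("top","scene"):
    p,d=arm.camera(n); cv2.imwrite(f"pics/{n}0.png",p[:,:,::-1])
    import numpy as np; np.save(f"{n}0.npy",d); m=arm.camera_model(n); print(m)
E
```

```text
pics
{'time_s': 0.0, 'joint_pos': array([ 8.94701319e+01,  2.20893576e+01,  3.78641646e-01, -2.83493152e-02,
       -6.84130423e+01, -1.48180940e+01]), 'joint_vel': array([-0.01713999,  0.04594625,  0.02223152,  0.0637932 ,  0.00742164,
       -0.05130243]), 'effort': array([-1.28087442e-03, -3.92286336e+01,  1.88398987e+01,  4.18635383e+00,
       -4.58396549e-03,  3.60597141e-06]), 'tool_pos': array([165.23852105, 602.13619681, 230.23028085]), 'tcp_rot': array([ 1.79873619e+02, -6.18952780e-03, -1.53584139e+01]), 'contact_force': array([ 1.02857125, -0.34947348, -0.2040868 ]), 'moment': array([ 0.00126533,  0.00140071, -0.03634672]), 'width': 85.72794783035117}
{'mtx': array([[494.20648084,   0.        , 280.25595189],
       [  0.        , 494.20648084, 211.26765095],
       [  0.        ,   0.        ,   1.        ]]), 'dist': array([-0.01461592,  0.        ,  0.        ,  0.        ,  0.        ]), 'rvec': array([ 2.16700773, -2.18831316,  0.0576377 ]), 'tvec': array([ 29.56253604, 546.28570563, 829.93564881])}
{'mtx': array([[466.53509219,   0.        , 278.31545685],
       [  0.        , 466.53509219, 204.5491594 ],
       [  0.        ,   0.        ,   1.        ]]), 'dist': array([-0.12361629,  0.        ,  0.        ,  0.        ,  0.        ]), 'rvec': array([ 2.14631313,  1.03938074, -0.4674965 ]), 'tvec': array([-329.80683697, -241.58483857, 1249.10148216])}
```

View pics/top0.png

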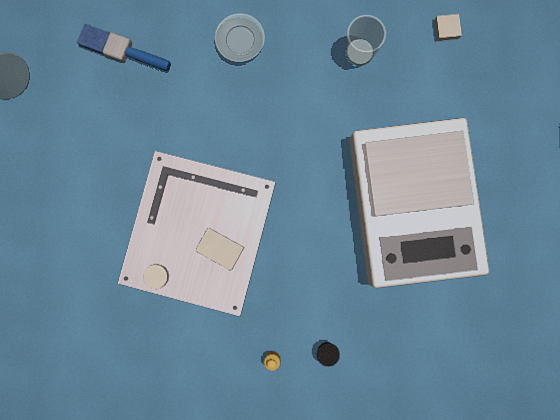

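View pics/scene0.png

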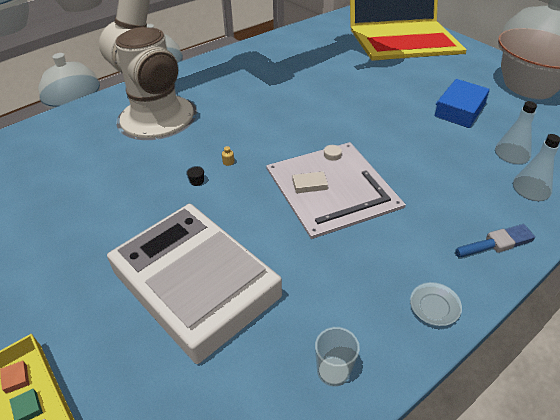

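```bash
cat > h.py <<'E'
import numpy as np, cv2
def ray(m,px,z):
    u=cv2.undistortPoints(np.array(px,float).reshape(-1,1,2),m["mtx"],m["dist"]).reshape(-1,2)
    R,_=cv2.Rodrigues(m["rvec"]); t=np.array(m["tvec"],float)
    C=-R.T@t; d=np.c_[u,np.ones(len(u))]@R
    return C+d*((z-C[2])/d[:,2])[:,None]
E
python3 - <<'E'
from bench import arm
from h import *
m=arm.camera_model("top")
p=cv2.imread("pics/top0.png"); d=np.load("top0.npy")
hsv=cv2.cvtColor(p,cv2.COLOR_BGR2HSV)
for x,y in [(220,250),(155,276),(180,220),(157,195),(420,175),(450,25),(420,250),(440,222),(220,180),(300,200),(145,200)]: print((x,y),p[y,x],hsv[y,x],d[y,x], )
R,_=cv2.Rodrigues(m["rvec"]); print((-R.T@m["tvec"]).round(1),R.round(3))
E
python3 -c "
import cv2
p=cv2.imread('pics/top0.png')
cv2.imwrite('pics/z1.png',cv2.resize(p[140:330,105:290],None,fx=3.1,fy=3.1,interpolation=cv2.INTER_CUBIC))
cv2.imwrite('pics/z2.png',cv2.resize(p[110:295,340:500],None,fx=3.2,fy=3.2,interpolation=cv2.INTER_CUBIC))"
```

```text
(220, 250) [170 184 197] [ 16  35 197] 839.62396
(155, 276) [176 189 201] [ 16  32 201] 837.3559
(180, 220) [192 189 200] [172  14 200] 858.5611
(157, 195) [90 86 86] [120  11  90] 857.28937
(420, 175) [178 181 189] [  8  15 189] 791.96246
(450, 25) [167 182 193] [ 17  34 193] 870.97736
(420, 250) [62 62 63] [ 0  4 63] 793.73535
(440, 222) [210 205 204] [115   7 210] 798.52673
(220, 180) [197 196 205] [177  11 205] 864.6836
(300, 200) [156 133  96] [102  98 156] 870.3492
(145, 200) [192 189 199] [171  13 199] 861.779
[487.2  10.1 866.4] [[-0.009 -1.    -0.017]
 [-0.998  0.01  -0.07 ]
 [ 0.07   0.017 -0.997]]
```

View pics/z1.png

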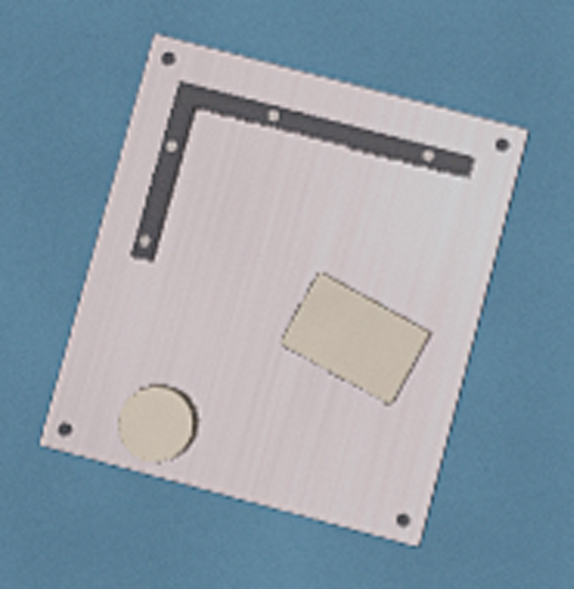

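View pics/z2.png

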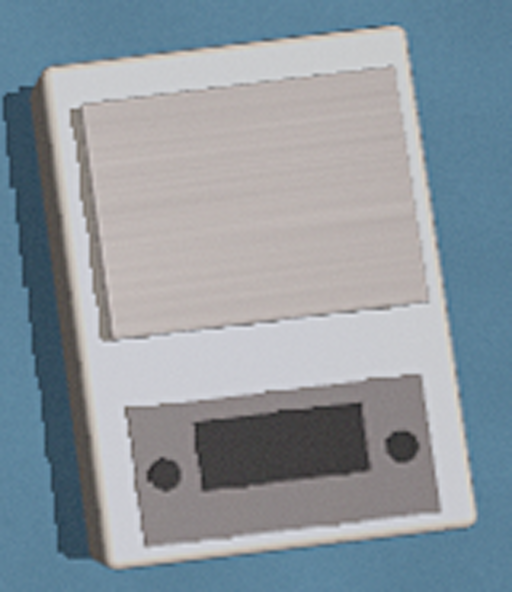

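```bash
cat >> h.py <<'E'
def slabmask(p):
    hsv=cv2.cvtColor(p,cv2.COLOR_BGR2HSV)
    mk=cv2.inRange(hsv,(11,24,130),(22,70,255))
    return cv2.morphologyEx(mk,cv2.MORPH_OPEN,np.ones((3,3)))
def tocorner(P,O,a):
    c,s=np.cos(a),np.sin(a); D=np.asarray(P)[...,:2]-O
    return np.stack([D[...,0]*c+D[...,1]*s,-D[...,0]*s+D[...,1]*c],-1)
def rect(m,c,z):
    P=ray(m,c.reshape(-1,2),z)[:,:2].astype(np.float32)
    return P,cv2.minAreaRect(P)
E
python3 - <<'E'
from bench import arm
from h import *
m=arm.camera_model("top")
p=cv2.imread("pics/top0.png")
hsv=cv2.cvtColor(p,cv2.COLOR_BGR2HSV)
pl=np.array([(155,34),(527,130),(418,546),(40,444)])/3.1+[105,140]-0.34
P=ray(m,pl,10)[:,:2]; print("plate",P.round(1),"sides",[np.linalg.norm(P[i]-P[i-1]).round(1) for i in range(4)])
pn=np.array([(84,105),(394,66),(429,300),(118,338)])/3.2+[340,110]-0.34
Q=ray(m,pn,78)[:,:2]; print("pan",Q.round(1),Q.mean(0),"sides",[np.linalg.norm(Q[i]-Q[i-1]).round(1) for i in range(4)])
ydir=(Q[0]-Q[1])+(Q[3]-Q[2]); print("pan y ang",np.degrees(np.arctan2(ydir[1],ydir[0])))
xd=(Q[0]-Q[3])+(Q[1]-Q[2]); print("pan x ang",np.degrees(np.arctan2(xd[1],xd[0])))
nb=(hsv[:,:,1]<60).astype(np.uint8)*255; nb[:140]=0;nb[330:]=0;nb[:,:105]=0;nb[:,290:]=0
c=max(cv2.findContours(nb,0,1)[0],key=cv2.contourArea); print("plate rect",rect(m,c,10)[1])
dk=cv2.inRange(p,(0,0,0),(125,125,125)); dk=dk&nb
dk=cv2.morphologyEx(dk,cv2.MORPH_CLOSE,np.ones((3,3)))
c=max(cv2.findContours(dk,0,1)[0],key=cv2.contourArea); print("bars rect",rect(m,c,16)[1])
bc=np.array([(182,83),(474,157),(470,177),(197,107),(152,263),(132,257)])/3.1+[105,140]-0.34
print("bar pts",ray(m,bc,16)[:,:2].round(1))
for c in cv2.findContours(slabmask(p),0,1)[0]:
    if cv2.contourArea(c)>300 : print(cv2.boundingRect(c),cv2.contourArea(c),rect(m,c,26)[1], cv2.boxPoints(rect(m,c,26)[1]).round(1).tolist())
E
```

```text
plate [[656.6 244.7]
 [599.2  33.7]
 [368.2  96. ]
 [425.7 307.5]] sides [np.float64(239.3), np.float64(218.7), np.float64(239.3), np.float64(219.2)]
pan [[ 652.1 -115.8]
 [ 670.2 -272.1]
 [ 551.8 -285.3]
 [ 534.4 -130.2]] [ 602.13257178 -200.84434929] sides [np.float64(118.6), np.float64(157.3), np.float64(119.1), np.float64(156.1)]
pan y ang 96.49097352849546
pan x ang 6.651468417651393
plate rect ((512.7650756835938, 170.52645874023438), (220.72482299804688, 241.12586975097656), 74.85060119628906)
bars rect ((557.4642333984375, 159.513916015625), (171.85845947265625, 101.11752319335938), 74.86949920654297)
bar pts [[627.3 227.5]
 [583.6  63.2]
 [572.4  65.5]
 [613.6 218.9]
 [526.1 243.6]
 [529.6 254.9]]
(143, 264, 24, 25) 431.5 ((438.07928466796875, 238.79278564453125), (40.63699722290039, 39.3316764831543), 0.3483613431453705) [[417.6000061035156, 258.29998779296875], [417.8999938964844, 219.0], [458.5, 219.3000030517578], [458.29998779296875, 258.6000061035156]]
(196, 228, 47, 42) 1027.0 ((483.7303161621094, 128.75201416015625), (70.1570053100586, 45.24966812133789), 60.75796127319336) [[446.8999938964844, 109.19999694824219], [486.29998779296875, 87.0999984741211], [520.5999755859375, 148.3000030517578], [481.1000061035156, 170.39999389648438]]
(437, 15, 24, 23) 438.5 ((867.7392578125, -273.1704406738281), (38.90557861328125, 38.775177001953125), 4.164647102355957) [[846.9000244140625, -255.1999969482422], [849.7000122070312, -293.8999938964844], [888.5, -291.1000061035156], [885.7000122070312, -252.39999389648438]]
```

carry_out --motion '[36, 31, 0, 0, 0, 0, 60, 36, 31, 0, 0, 0, 0, 60, 36, 31, 0, 0, 0, 0, 60, 36, 31, 0, 0, 0, 0, 60, 36, 31, 0, 0, 0, 0, 60, 36, 31, 0, 0, 0, 0, 60, 36, 31, 0, 0, 0, 0, 60, 36, 31, 0, 0, 0, 0, 60]'

```text
time_s: 1.1
tool_pos: [377.9, 285.8, 231.1]
tcp_rot: [180.0, 0.0, -15.3]
contact_force: [1.2, 0.1, 0.2]
width: 60.4
```

carry_out --motion '[36, 31, 0, 0, 0, 0, 60, 36, 31, 0, 0, 0, 0, 60, 36, 31, 0, 0, 0, 0, 60, 36, 31, 0, 0, 0, 0, 60, 0, 0, 0, 0, 0, 0.18, 60, 0, 0, 0, 0, 0, 0.18, 60, 0, 0, 0, 0, 0, 0.18, 60, 0, 0, 0, 0, 0, 0.18, 60]'

```text
time_s: 2.1
tool_pos: [483.2, 129.4, 230.8]
tcp_rot: [179.9, 0.0, -57.0]
contact_force: [0.7, -0.2, 0.8]
width: 59.8
```

carry_out --motion '[0, 0, 20, 0, 0, 0.18, 60, 0, 0, 20, 0, 0, 0.18, 60, 0, 0, 20, 0, 0, 0.18, 60, 0, 0, 20, 0, 0, 0.18, 60, 0, 0, 0, 0, 0, 0.18, 60, 0, 0, 0, 0, 0, 0.18, 60, 0, 0, 0, 0, 0, 0, 60, 0, 0, 0, 0, 0, 0, 60]'

```text
time_s: 3.1
tool_pos: [483.4, 129.6, 151.2]
tcp_rot: [180.0, -0.0, -118.3]
contact_force: [-0.2, -0.0, -0.6]
width: 60.1
```

Run:
```python
from bench import arm
from h import *
m=arm.camera_model("wrist")
p,d=arm.camera("wrist"); p=p[:,:,::-1].copy(); cv2.imwrite("pics/w1.png",p); np.save("w1.npy",d)
for c in cv2.findContours(slabmask(p),0,1)[0]:
    if cv2.contourArea(c)>1500 : print(cv2.boundingRect(c),rect(m,c,26)[1])
R,_=cv2.Rodrigues(m["rvec"]); print((-R.T@m["tvec"]).round(1),R.round(3)); print(arm.get_state()['tool_pos'])
```

```text
(253, 155, 57, 78) ((482.8802490234375, 126.80374145507812), (63.71737289428711, 44.17319107055664), 60.745323181152344)
[450.9  68.7 293.5] [[-0.88   0.475  0.001]
 [ 0.456  0.846  0.276]
 [ 0.131  0.244 -0.961]]
[483.43495294 129.62829778 151.27788919]
```

View pics/w1.png

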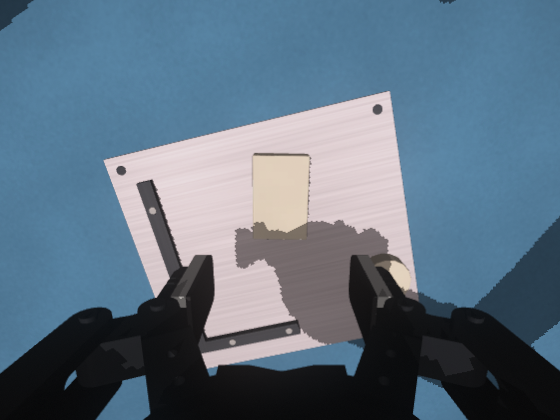

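carry_out --motion '[0, 0, 30, 0, 0, 0.016, 60, 0, 0, 30, 0, 0, 0, 60, 0, 0, 30, 0, 0, 0, 60, 0, 0, 25, 0, 0, 0, 60, 0, 0, 0, 0, 0, 0, 60, 0, 0, 0, 0, 0, 0, 60]'

```text
time_s: 3.9
tool_pos: [484.2, 130.0, 37.2]
tcp_rot: [-179.9, 0.1, -119.3]
contact_force: [0.5, 0.9, 0.1]
width: 60.0
```

carry_out --motion '[0, 0, 5, 0, 0, 0, 60, 0, 0, 5, 0, 0, 0, 60, 0, 0, 3, 0, 0, 0, 60, 0, 0, 0, 0, 0, 0, 60]'

```text
time_s: 4.4
tool_pos: [483.3, 129.5, 23.1]
tcp_rot: [180.0, -0.0, -119.4]
contact_force: [0.8, -0.1, 0.2]
width: 60.2
```

carry_out --motion '[0, 0, 2, 0, 0, 0, 60, 0, 0, 2, 0, 0, 0, 60, 0, 0, 2, 0, 0, 0, 60, 0, 0, 0, 0, 0, 0, 60]'

```text
time_s: 4.9
tool_pos: [483.4, 129.6, 17.1]
tcp_rot: [180.0, -0.0, -119.4]
contact_force: [0.1, -0.9, -0.0]
width: 60.0
```

carry_out --motion '[0, 0, 1.5, 0, 0, 0, 60, 0, 0, 1.5, 0, 0, 0, 60, 0, 0, 0, 0, 0, 0, 60]'

```text
time_s: 5.28
tool_pos: [483.4, 129.6, 14.2]
tcp_rot: [180.0, -0.0, -119.4]
contact_force: [0.2, -0.2, 0.3]
width: 60.3
```

carry_out --motion '[0, 0, 1.5, 0, 0, 0, 60, 0, 0, 1.5, 0, 0, 0, 60, 0, 0, 0, 0, 0, 0, 60]'

```text
time_s: 5.65
tool_pos: [483.4, 129.6, 11.2]
tcp_rot: [180.0, -0.0, -119.4]
contact_force: [0.4, 0.5, -0.5]
width: 60.1
```

carry_out --motion '[0, 0, 1, 0, 0, 0, 60, 0, 0, 1, 0, 0, 0, 60, 0, 0, 0, 0, 0, 0, 60]'

```text
time_s: 6.02
tool_pos: [483.5, 129.6, 9.2]
tcp_rot: [180.0, -0.0, -119.4]
contact_force: [-0.3, -0.5, -0.2]
width: 60.2
```

Run:
```python
from bench import arm
from h import *
print(arm.get_state()['tool_pos'])
p,d=arm.camera("scene"); p=p[:,:,::-1].copy(); cv2.imwrite("pics/s1.png",cv2.resize(p[110:250,230:420],None,fx=4,fy=4,interpolation=cv2.INTER_CUBIC))
```

```text
[483.45514555 129.63977597   9.2253225 ]
```

View pics/s1.png

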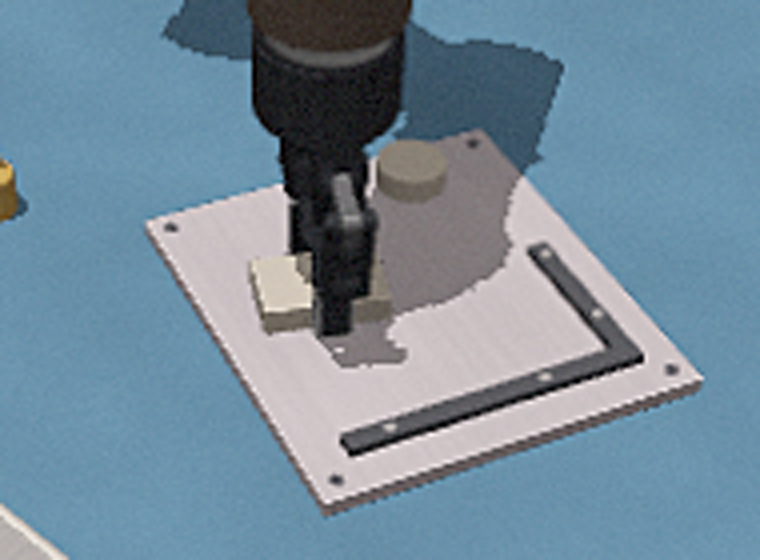

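carry_out --motion '[0, 0, 0, 0, 0, 0, 51, 0, 0, 0, 0, 0, 0, 51, 0, 0, 0, 0, 0, 0, 51]' --grip_force 20

```text
time_s: 6.45
tool_pos: [483.5, 129.7, 9.3]
tcp_rot: [-180.0, 0.0, -119.4]
contact_force: [0.2, -0.4, -0.7]
width: 50.6
```

carry_out --motion '[0, 0, 1, 0, 0, 0, 51, 0, 0, 0, 0, 0, 0, 51]'

```text
time_s: 6.7
tool_pos: [483.5, 129.6, 8.2]
tcp_rot: [180.0, -0.0, -119.4]
contact_force: [-0.1, -0.0, -0.2]
width: 51.2
```

carry_out --motion '[0, 0, 1, 0, 0, 0, 51, 0, 0, 0, 0, 0, 0, 51]'

```text
time_s: 6.95
tool_pos: [483.5, 129.6, 7.2]
tcp_rot: [180.0, -0.0, -119.4]
contact_force: [-0.5, 0.2, -0.6]
width: 51.1
```

carry_out --motion '[0, 0, 1, 0, 0, 0, 51, 0, 0, 0, 0, 0, 0, 51]'

```text
time_s: 7.2
tool_pos: [483.6, 129.7, 6.9]
tcp_rot: [-180.0, 0.0, -119.4]
contact_force: [-1.8, -0.2, 4.6]
width: 51.4
```

carry_out --motion '[0, 0, 1, 0, 0, 0, 51, 0, 0, 0, 0, 0, 0, 51]'

```text
time_s: 7.45
tool_pos: [483.6, 129.7, 6.8]
tcp_rot: [-180.0, 0.0, -119.4]
contact_force: [-4.0, -0.2, 12.8]
width: 51.0
```

carry_out --motion '[0, 0, 1, 0, 0, 0, 51, 0, 0, 0, 0, 0, 0, 51]'

```text
time_s: 7.7
tool_pos: [483.6, 129.7, 6.7]
tcp_rot: [-180.0, 0.0, -119.4]
contact_force: [-6.0, -0.2, 20.4]
width: 51.2
```

carry_out --motion '[0, 0, -6, 0, 0, 0, 51, 0, 0, -5, 0, 0, 0, 51, 0, 0, 0, 0, 0, 0, 51]'

```text
time_s: 8.07
tool_pos: [483.7, 129.8, 15.5]
tcp_rot: [-180.0, 0.0, -119.4]
contact_force: [-0.2, -0.1, 0.5]
width: 50.7
```

carry_out --motion '[0, 0, 0, 0, 0, 0, 40, 0, 0, 0, 0, 0, 0, 40, 0, 0, 0, 0, 0, 0, 40, 0, 0, 0, 0, 0, 0, 40]' --grip_force 30

```text
time_s: 8.57
tool_pos: [483.6, 129.7, 15.4]
tcp_rot: [-180.0, 0.0, -119.4]
contact_force: [-0.8, -0.4, 4.6]
width: 44.3
```

carry_out --motion '[0, 0, 0, 0, 0, -0.083, 40, 0, 0, 0, 0, 0, -0.083, 40, 0, 0, 0, 0, 0, -0.083, 40, 0, 0, 0, 0, 0, 0, 40]'

```text
time_s: 9.07
tool_pos: [483.9, 129.9, 15.4]
tcp_rot: [-180.0, 0.0, -105.2]
contact_force: [0.1, 0.1, 3.9]
width: 44.1
```

carry_out --motion '[-7, -6, 0, 0, 0, 0, 40, -7, -6, 0, 0, 0, 0, 40, -7, -6, 0, 0, 0, 0, 40, -7, -6, 0, 0, 0, 0, 40, -7, -6, 0, 0, 0, 0, 40, 0, 0, 0, 0, 0, 0, 40]'

```text
time_s: 9.82
tool_pos: [520.8, 154.7, 15.4]
tcp_rot: [179.9, -0.1, -105.2]
contact_force: [-3.3, -2.4, 7.2]
width: 44.2
```

```bash
cat >> h.py <<'E'
O=np.array([614.4,220.7]); A=np.radians(-15.15)
def look(arm,name):
    m=arm.camera_model("top"); p,d=arm.camera("top"); p=p[:,:,::-1].copy()
    cv2.imwrite(f"pics/{name}t.png",cv2.resize(p[140:330,105:290],None,fx=3.1,fy=3.1,interpolation=cv2.INTER_CUBIC))
    p,d=arm.camera("scene"); p=p[:,:,::-1].copy(); cv2.imwrite(f"pics/{name}s.png",cv2.resize(p[110:250,230:420],None,fx=4,fy=4,interpolation=cv2.INTER_CUBIC))
    s=arm.get_state(); print(s['tool_pos'],s['tcp_rot'],"tcp in corner",tocorner(s['tool_pos'],O,A),s['contact_force'],s['width'])
E
python3 -c "
from bench import arm
from h import *
look(arm,'a')"
```

```text
[520.78697195 154.76559036  15.40771517] [ 1.79904714e+02 -1.19616370e-01 -1.05233067e+02] tcp in corner [-73.12774432 -88.10833335] [-1.77869952 -2.63769088  7.47093186] 44.1157503332622
```

View pics/as.png

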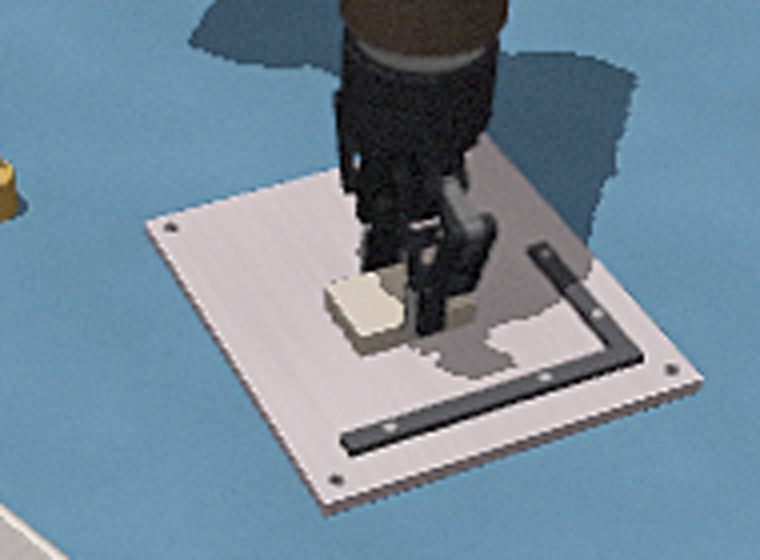

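View pics/at.png

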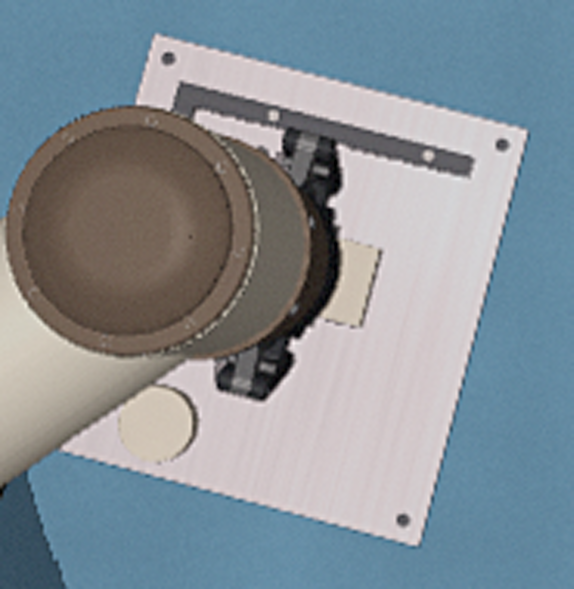

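carry_out --motion '[-7, -6.5, 0, 0, 0, 0, 40, -7, -6.5, 0, 0, 0, 0, 40, -7, -6.5, 0, 0, 0, 0, 40, -7, -6.5, 0, 0, 0, 0, 40, -7, -6.5, 0, 0, 0, 0, 40, -7, -6.5, 0, 0, 0, 0, 40, -7, -5, 0, 0, 0, 0, 40, 0, 0, 0, 0, 0, 0, 40]'

```text
time_s: 10.92
tool_pos: [576.4, 190.8, 15.4]
tcp_rot: [179.9, -0.1, -105.2]
contact_force: [-1.7, -2.0, 5.9]
width: 44.1
```

```bash
python3 -c "
from bench import arm
from h import *
look(arm,'b')"
```

```text
[576.4623653  190.82227167  15.43583257] [ 1.79943672e+02 -8.51503800e-02 -1.05221693e+02] tcp in corner [-28.81065659 -38.75421066] [-2.3027284  -2.50972779  5.20554827] 44.25467671212792
```

View pics/bs.png

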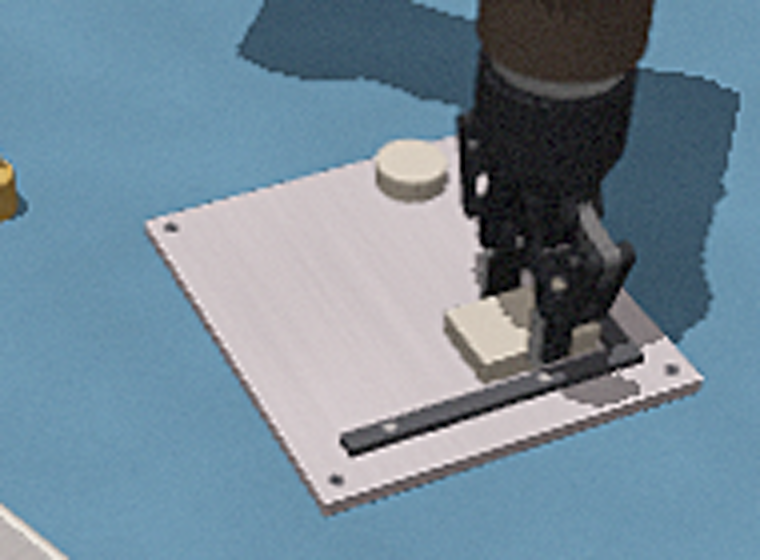

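carry_out --motion '[0, -2, 0, 0, 0, 0, 40, 0, -2, 0, 0, 0, 0, 40, 0, 0, 0, 0, 0, 0, 40]'

```text
time_s: 11.4
tool_pos: [579.6, 190.2, 15.5]
tcp_rot: [179.9, -0.1, -105.2]
contact_force: [-3.5, -0.2, 7.5]
width: 44.0
```

carry_out --motion '[-1, -1, 0, 0, 0, 0, 40, -1, -1, 0, 0, 0, 0, 40, 0, 0, 0, 0, 0, 0, 40]'

```text
time_s: 11.78
tool_pos: [581.2, 190.7, 15.5]
tcp_rot: [179.8, -0.2, -105.2]
contact_force: [-5.3, -1.3, 8.6]
width: 44.0
```

carry_out --motion '[-1, -1, 0, 0, 0, 0, 40, -1, 0, 0, 0, 0, 0, 40, 0, 0, 0, 0, 0, 0, 40]'

```text
time_s: 12.15
tool_pos: [583.1, 192.0, 15.4]
tcp_rot: [179.8, -0.2, -105.2]
contact_force: [-4.3, -2.6, 7.7]
width: 44.1
```

carry_out --motion '[0, -1, 0, 0, 0, 0, 40, 0, -1, 0, 0, 0, 0, 40, 0, 0, 0, 0, 0, 0, 40]'

```text
time_s: 12.52
tool_pos: [583.7, 192.0, 15.5]
tcp_rot: [179.7, -0.2, -105.2]
contact_force: [-7.9, -0.0, 10.4]
width: 43.9
```

carry_out --motion '[-1, 0, 0, 0, 0, 0, 40, -1, 0, 0, 0, 0, 0, 40, 0, 0, 0, 0, 0, 0, 40]'

```text
time_s: 12.9
tool_pos: [583.7, 192.1, 15.5]
tcp_rot: [179.6, -0.4, -105.3]
contact_force: [-8.9, -5.8, 11.3]
width: 43.9
```

carry_out --motion '[-1, -1, 0, 0, 0, 0, 40, -1, -1, 0, 0, 0, 0, 40, 0, 0, 0, 0, 0, 0, 40]'

```text
time_s: 13.28
tool_pos: [583.8, 192.1, 15.5]
tcp_rot: [179.4, -0.7, -105.3]
contact_force: [-12.8, -6.9, 17.6]
width: 44.0
```

```bash
python3 -c "
from bench import arm
from h import *
look(arm,'c')
p,d=arm.camera('wrist'); cv2.imwrite('pics/cw.png',p[:,:,::-1])"
```

```text
[583.76684862 192.09058061  15.51471003] [ 179.38463378   -0.65655687 -105.27407553] tcp in corner [-22.09150976 -35.62097749] [-12.08327044  -6.70674827  17.72986438] 44.163512814691416
```

View pics/cs.png

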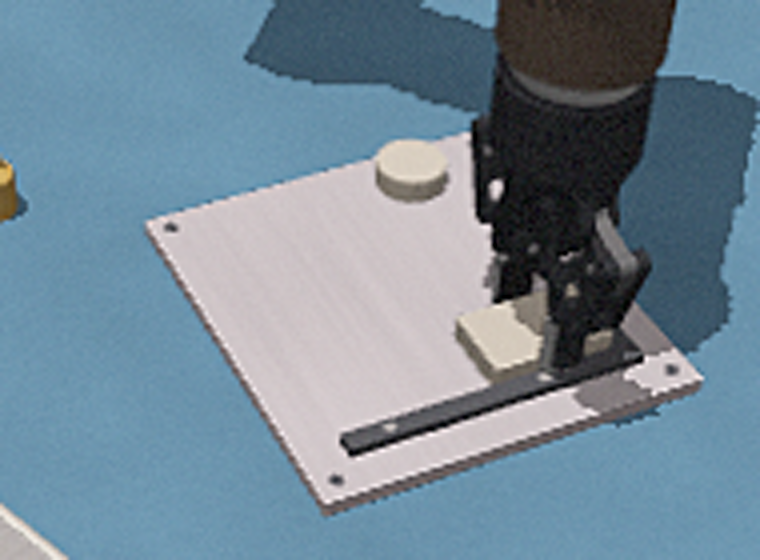

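View pics/cw.png

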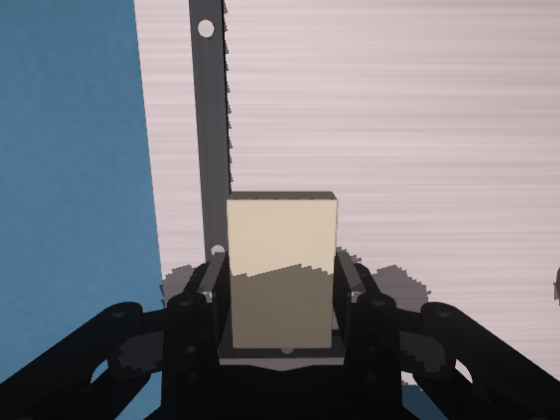

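carry_out --motion '[1, 1.5, 0, 0, 0, 0, 40, 1, 1.5, 0, 0, 0, 0, 40, 0, 0, 0, 0, 0, 0, 40, 0, 0, 0, 0, 0, 0, 40]' --grip_force 60

```text
time_s: 13.92
tool_pos: [583.8, 192.4, 15.7]
tcp_rot: [179.7, -0.4, -105.3]
contact_force: [-4.7, -5.9, 11.5]
width: 43.1
```

carry_out --motion '[0, 0, -4, 0, 0, 0, 40, 0, 0, -4, 0, 0, 0, 40, 0, 0, -6, 0, 0, 0, 40, 0, 0, -8, 0, 0, 0, 40, 0, 0, -8, 0, 0, 0, 40, 0, 0, 0, 0, 0, 0, 40]'

```text
time_s: 14.68
tool_pos: [587.1, 195.9, 46.7]
tcp_rot: [-179.9, 0.1, -105.1]
contact_force: [-1.0, -0.1, -1.0]
width: 43.0
```

carry_out --motion '[0, 0, -20, 0, 0, 0, 40, 0, 0, -20, 0, 0, 0, 40, 0, 0, -20, 0, 0, 0, 40, 0, 0, -20, 0, 0, 0, 40, 0, 0, -20, 0, 0, 0, 40, 0, 0, -20, 0, 0, 0, 40, 0, 0, 0, 0, 0, 0, 40]'

```text
time_s: 15.55
tool_pos: [587.0, 195.7, 167.0]
tcp_rot: [-179.8, 0.2, -105.1]
contact_force: [-0.0, -0.1, -0.4]
width: 43.1
```

```bash
python3 -c "
from bench import arm
from h import *
s=arm.get_state();print(s)
p,d=arm.camera('wrist'); cv2.imwrite('pics/dw.png',p[:,:,::-1])
p,d=arm.camera('scene'); cv2.imwrite('pics/ds.png',p[:,:,::-1])"
```

```text
{'time_s': 15.55, 'joint_pos': array([ 3.34113394e+01,  2.41907041e+01, -5.86676404e+00,  9.76146258e-03,
       -5.97095214e+01, -4.85329063e+01]), 'joint_vel': array([ 0.07410142,  1.6114108 , -2.5624085 , -1.0871271 ,  0.5053541 ,
       -0.048295  ]), 'effort': array([-3.49120342e-02, -4.08425474e+01,  1.81923974e+01,  4.12875161e+00,
       -7.13759358e-02, -8.02121122e-05]), 'tool_pos': array([587.01092991, 195.73953141, 166.95396405]), 'tcp_rot': array([-1.79839372e+02,  1.69007987e-01, -1.05116424e+02]), 'contact_force': array([-0.00558965, -0.05673954, -0.43972101]), 'moment': array([-0.00391405,  0.00958108, -0.00298717]), 'width': 43.14468207957892}
```

View pics/ds.png

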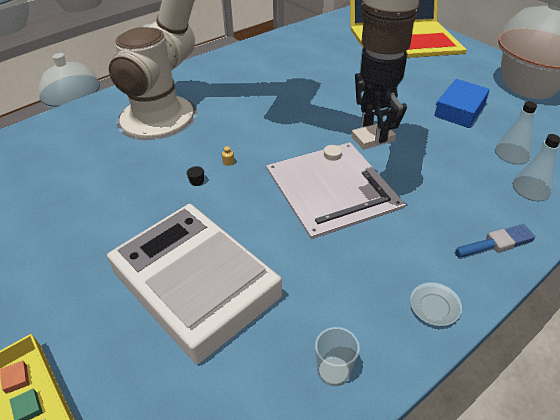

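View pics/dw.png

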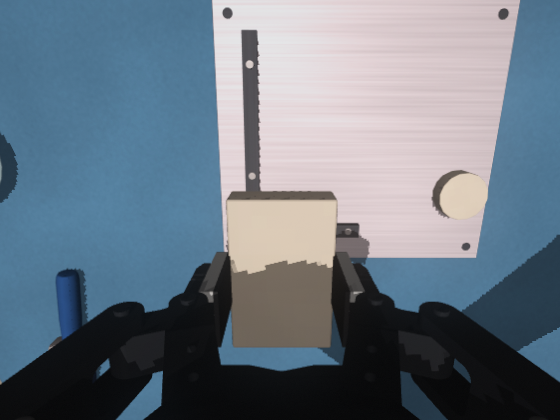

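carry_out --motion '[25, -7.9, 0, 0, 0, 0, 40, 38, -11.8, 0, 0, 0, 0, 40, 38, -11.8, 0, 0, 0, 0, 40, 38, -11.8, 0, 0, 0, 0, 40, 38, -11.8, 0, 0, 0, 0, 40, 38, -11.8, 0, 0, 0, 0, 40, 38, -11.8, 0, 0, 0, 0, 40, 38, -11.8, 0, 0, 0, 0, 40]'

```text
time_s: 16.65
tool_pos: [596.8, -110.6, 163.7]
tcp_rot: [179.8, -0.0, -105.1]
contact_force: [0.3, -0.5, -0.6]
width: 42.9
```

carry_out --motion '[38, -11.8, 0, 0, 0, 0, 40, 30, -9.4, 0, 0, 0, 0, 40, 20, -6.2, 0, 0, 0, -0.094, 40, 0, 0, 0, 0, 0, -0.094, 40, 0, 0, 0, 0, 0, -0.094, 40, 0, 0, 0, 0, 0, -0.094, 40, 0, 0, 0, 0, 0, 0, 40, 0, 0, 0, 0, 0, 0, 40]'

```text
time_s: 17.65
tool_pos: [600.7, -201.4, 164.4]
tcp_rot: [179.9, 0.0, -83.7]
contact_force: [-0.0, 0.7, -0.7]
width: 42.9
```

```bash
python3 -c "
from bench import arm
from h import *
s=arm.get_state();print(s['tool_pos'],s['tcp_rot'],s['width'])
p,d=arm.camera('wrist'); cv2.imwrite('pics/ew.png',p[:,:,::-1])"
```

```text
[ 600.72957761 -201.37561573  164.43171435] [ 1.79918750e+02  2.47279184e-02 -8.36614999e+01] 42.86079994867204
```

View pics/ew.png

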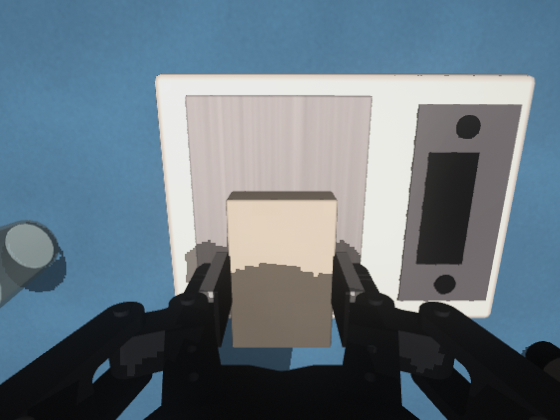

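carry_out --motion '[1.5, 0, 10, 0, 0, 0, 40, 0, 0, 12, 0, 0, 0, 40, 0, 0, 12, 0, 0, 0, 40, 0, 0, 12, 0, 0, 0, 40, 0, 0, 12, 0, 0, 0, 40, 0, 0, 8, 0, 0, 0, 40, 0, 0, 6, 0, 0, 0, 40, 0, 0, 0, 0, 0, 0, 40]'

```text
time_s: 18.7
tool_pos: [601.1, -202.9, 92.9]
tcp_rot: [180.0, 0.0, -83.6]
contact_force: [-0.1, 0.6, -0.1]
width: 43.4
```

carry_out --motion '[0, 0, 2, 0, 0, 0, 40, 0, 0, 2, 0, 0, 0, 40, 0, 0, 2, 0, 0, 0, 40, 0, 0, 0, 0, 0, 0, 40]'

```text
time_s: 19.2
tool_pos: [601.2, -203.0, 87.2]
tcp_rot: [180.0, 0.0, -83.6]
contact_force: [0.1, -0.4, -1.3]
width: 43.0
```

carry_out --motion '[0, 0, 1, 0, 0, 0, 40, 0, 0, 1, 0, 0, 0, 40, 0, 0, 0, 0, 0, 0, 40]'

```text
time_s: 19.58
tool_pos: [601.2, -203.0, 85.2]
tcp_rot: [180.0, 0.0, -83.6]
contact_force: [0.0, -0.4, -1.1]
width: 43.1
```

carry_out --motion '[0, 0, 1, 0, 0, 0, 40, 0, 0, 0.5, 0, 0, 0, 40, 0, 0, 0, 0, 0, 0, 40]'

```text
time_s: 19.95
tool_pos: [601.3, -203.0, 83.8]
tcp_rot: [-180.0, -0.0, -83.6]
contact_force: [-0.4, 0.5, -1.7]
width: 43.0
```

carry_out --motion '[0, 0, 0.5, 0, 0, 0, 40, 0, 0, 0.5, 0, 0, 0, 40, 0, 0, 0, 0, 0, 0, 40]'

```text
time_s: 20.32
tool_pos: [601.3, -203.0, 83.7]
tcp_rot: [-180.0, -0.0, -83.6]
contact_force: [-1.5, 1.3, 5.3]
width: 42.7
```

carry_out --motion '[0, 0, 0, 0, 0, 0, 46, 0, 0, 0, 0, 0, 0, 50, 0, 0, 0, 0, 0, 0, 60, 0, 0, 0, 0, 0, 0, 60, 0, 0, 0, 0, 0, 0, 60]' --grip_force 20

```text
time_s: 20.95
tool_pos: [601.2, -203.0, 82.7]
tcp_rot: [180.0, 0.0, -83.6]
contact_force: [-0.5, -0.5, 0.5]
width: 60.1
```

carry_out --motion '[0, 0, -5, 0, 0, 0, 60, 0, 0, -10, 0, 0, 0, 60, 0, 0, -20, 0, 0, 0, 60, 0, 0, -25, 0, 0, 0, 60, 0, 0, -30, 0, 0, 0, 60, 0, 0, -30, 0, 0, 0, 60, 0, 0, -30, 0, 0, 0, 60, 0, 0, 0, 0, 0, 0, 60]'

```text
time_s: 21.95
tool_pos: [602.7, -203.3, 237.0]
tcp_rot: [-179.6, -0.1, -83.6]
contact_force: [0.4, 0.0, 0.1]
width: 59.9
```

```bash
python3 -c "
from bench import arm
from h import *
s=arm.get_state();print(s['tool_pos'],s['contact_force'],s['width'])
for n in ('wrist','top','scene'):
    m=arm.camera_model(n)
    p,d=arm.camera(n); p=p[:,:,::-1].copy(); cv2.imwrite(f'pics/f{n}.png',p)
    for c in cv2.findContours(slabmask(p),0,1)[0]:
        if cv2.contourArea(c)>300: print(n,cv2.boundingRect(c),rect(m,c,94)[1],rect(m,c,26)[1][0])
"
```

```text
[ 602.74862643 -203.33308961  236.97440686] [0.4292436  0.03190056 0.08387547] 59.90458457250562
wrist (257, 153, 55, 80) ((602.12109375, -203.03732299804688), (45.37663650512695, 69.4161148071289), 6.4465861320495605) (600.14794921875, -186.58917236328125)
wrist (2, 54, 45, 43) ((816.1521606445312, -275.0029296875), (30.827367782592773, 30.878101348876953), 4.859712600708008) (865.17724609375, -275.7023620605469)
top (143, 265, 24, 24) ((441.30029296875, 220.2770538330078), (36.26997756958008, 35.6944694519043), 89.62350463867188) (437.25701904296875, 238.77674865722656)
top (457, 66, 103, 52) ((730.204833984375, -340.7275695800781), (161.1046142578125, 81.97277069091797), 87.0054702758789) (751.5967407226562, -371.6188049316406)
top (466, 8, 94, 46) ((828.2987670898438, -351.8086853027344), (150.24302673339844, 68.5337142944336), 86.05619049072266) (858.3269653320312, -383.6756286621094)
top (284, 0, 179, 420) ((553.0155639648438, -117.28184509277344), (663.29345703125, 263.5365905761719), 0.28338250517845154) (558.807861328125, -128.5009307861328)
scene (485, 336, 75, 84) ((1036.2357177734375, 39.98926544189453), (100.53915405273438, 148.60972595214844), 31.1817569732666) (1034.1688232421875, 88.91390991210938)
scene (177, 251, 49, 39) ((602.591552734375, -205.40802001953125), (45.79227066040039, 71.68485260009766), 7.111282825469971) (550.563232421875, -184.75631713867188)
scene (0, 27, 112, 87) ((-299.9875793457031, -145.98538208007812), (421.6679992675781, 330.94097900390625), 89.75821685791016) (-456.0045166015625, -118.4874267578125)
scene (196, 14, 29, 36) ((-188.64793395996094, 305.2799072265625), (77.9850082397461, 265.7552795410156), 53.13886260986328) (-331.8370666503906, 384.7694091796875)
scene (232, 3, 41, 27) ((-202.34091186523438, 471.9302062988281), (139.09628295898438, 211.7710723876953), 56.5877571105957) (-347.1076354980469, 570.6199340820312)
```

View pics/fwrist.png

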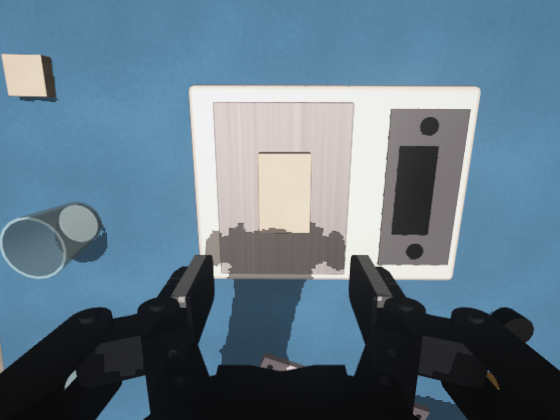

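View pics/fscene.png

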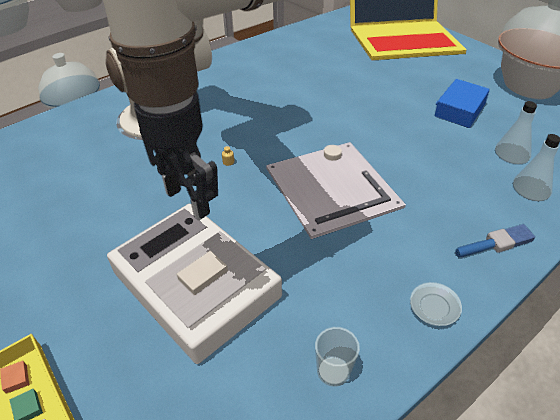

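```bash
python3 -c "
from bench import arm
print(arm.hand_in())"
```

```text
the job is handed in; nothing more can be done
None
```

I slid the slab flat into the corner, lifted it straight up and set it down on the balance's pan. I handed the job in at about 22 s; no verdict was reported.

- **Slide and seating:** I gripped the slab across its short side, turned it about 14° in line with the bars, and pushed until both stops blocked it. The pictures showed it flush with the longer bar. The tool stood at x -22.1, y -35.6 mm in the corner frame, against a seat at -22.5, -35.
- **Placing:** I lowered the slab in small steps. Contact came at a tool height of 83.7 mm against an expected 83.5. I then released it and withdrew upwards.
- **Position on the pan:** The wrist camera puts the slab at (602.1, -203.0) mm, turned 6.4°. The pan is at (602.1, -200.8) mm, turned about 6.6°, so the slab is about 2 mm off centre. The scene camera disagrees slightly, giving about 4.6 mm off and 7.1°. Both are well inside the limits.
- **Disc:** Its measured position changed by less than 1 mm.
- **Last readings:** The contact force was about zero and the gripper was clear of everything. The top camera could not check the slab, because the arm filled that part of its view.

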